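Pack the gingerbread gift tray

TASK

Finish packing the wooden gift tray: put the round gingerbread into the round recess and the square gingerbread into the square recess, each iced side up and fully down on the floor of its recess. Set them in rather than dropping them, leave the long biscuit that is already packed in its recess, and do not disturb the jar, the card box or the spatula.

Things in the scene. Friction and masses are not known exactly. Their poses are not given: they have to be found in the camera images.
- gift_tray: dark wooden gift tray lying on the table, fixed, 270 mm long (its x axis) by 110 mm wide (y) by 14 mm high, origin at the centre of its underside. Three recesses 8 mm deep with vertical walls and a white paper liner on the floor and a 2 mm chamfer at the mouth lie in a row along x: round at x = -85 mm, long one at the middle (already filled), square at x = +85 mm. It may lie at any yaw.
- gift_tray_hole0 (a point): centre of the mouth of the round recess (70 mm across, 8 mm deep), level with the top of the tray; axes as the tray's
- gift_tray_hole1 (a point): centre of the mouth of the square recess (58 by 58 mm, sides along the tray's x and y, 8 mm deep), level with the top of the tray; axes as the tray's
- gift_tray_hole2 (a point): centre of the mouth of the long middle recess (32 mm along the tray's x, 80 mm along its y, 8 mm deep), level with the top of the tray
- pastry_board: white plastic pastry board, fixed, 340 mm (x) by 240 mm (y) by 6 mm high, on which the round and the square biscuit lie at the start; origin at the centre of its underside
- round_biscuit: hard-baked brown round gingerbread, 66 mm across, 18 mm thick, a ring of flat white icing dots on top; about 40 g; origin at the centre of its underside, z up through the iced top
- square_biscuit: hard-baked brown square gingerbread, 54 by 54 mm, 18 mm thick, a flat square line of white icing on top; about 35 g; origin at the centre of its underside, x and y along its sides, z up through the iced top
- finger_biscuit: hard-baked brown long gingerbread, 28 by 76 mm (x, y), 18 mm thick, already packed in the middle recess of the tray, standing 10 mm above the tray's top; origin at the centre of its underside
- sprinkle_jar: bystander: upright jar of sprinkles with blue label and white cap, 56 mm across, 100 mm high; origin at the centre of its underside
- card_box: bystander: flat blue card box, 90 by 130 mm (x, y), 30 mm high; origin at the centre of its underside
- spatula: bystander: flat spatula with a wooden handle, 260 mm long lying along its x axis, beside the pastry board on its right (-y) side; blade 65 mm wide at its +x end; origin at the middle of its underside
There are look-alikes about, which are no part of the job. Leave any blue or purple look-alike of the square_biscuit alone.

How it is judged:
By the outcome, as a careful person would: the job done as asked, in the order asked, and still so for the second after the job is handed in, with the robot touching nothing.
It also fails if it takes over 54 s, if anything falls off the work surface, if the arm or the gripper's body presses on something with over 40 N, if the wrist force passes 120 N, or if a joint passes its speed limit or range.

ROBOT

A 6-joint arm with a two-finger parallel gripper is mounted at the origin on the work surface. World frame = base frame: x ahead of the robot, y to its left, z up, the work surface at z = 0. Lengths are in m, angles in rad, forces in N, time in s.
With the tool pointing down it reaches from about 0.4 to 0.825 m from the base axis. Payload 7 kg.
Tool frame: the origin (TCP) lies at the very end of the fingers, on their centre line; the grasp point (between the pads) lies 19 mm behind it; z points along the fingers, y is the line along which they close (so a half turn about z gives the same grasp; the last joint's range is limited). The gripper opens to 88 mm and grips with 3 to 60 N. Pads are 19 mm wide; open, the fingers measure 130 mm over their backs; the gripper's body (78 mm by 193 mm) begins 47 mm behind the grasp point.
Start: joints at [-0.856, 0.359, 0.012, 0, -1.224, -0.288], TCP at [0.279, -0.614, 0.227] pointing down, gripper open.
Joint ranges: [-3.07, 3.07], [-1.43, 2.12], [-1.02, 1.25], [-3.03, 1.67], [-3.05, -0], [-3.03, 3.03]. Speed limits (rad/s): [2.39, 2.39, 3.01, 3.14, 3.14, 3.14].

INTERFACE

Orientations are given as [roll, pitch, yaw] about the fixed x, y, z axes, in that order (R = Rz(yaw) Ry(pitch) Rx(roll)).
In Python, from station import * gives the robot as it stands.
- The arm moves only by the tool servo_tool, never from a script. Its argument "moves" is a list of rows, each an object of numbers: "jaw": the opening, from 0 (shut) to 1 (fully open); "dx", "dy", "dz": the shift along the world's x, y, z in m; "roll": the turn about the world's z in degrees. A call has exactly 10 rows; each row shifts and turns the commanded pose from where the row before left it; what a row does not reach is not made up. A row lasts 1/8 s, in which the tool goes at most 62.5 mm and 10.7 degrees, less where a joint would pass 70% of its speed; a pose out of reach is approached as far as the arm can. A call with a gripper value outside its range is refused whole. The fingers move at their own pace and stop on an object; "newtons" is the grip in N (left out, the last holds). Time passes only in rows, so rows that do not move let the fingers close, or fill a call up. It gives the time, the measured TCP pose, the force, the opening and the grip force at its end, in the units of the state.
- get_state(): the state, without advancing time (a new reading comes with each control period).
- grab_frame(name): name is "scene" or "top" or "wrist"; returns (picture, depth): 420x560x3 uint8, red, green, blue; 420x560 float32, m along the optical axis (not along the pixel's ray), 0 where there is no reading.
- calibration(name): a dict with "intrinsics" (3x3 intrinsics, pixels), "R" (3x3) and "t" (3): a world point X has camera coordinates R X + t. Camera axes: x right, y down, z forward; pixel columns grow to the right and rows downward; lengths in m; the calibration is good to about 2 mm. A picture is of the moment at which its call begins: read the wrist's pose just before it. calibration takes no time and is no camera call; for the wrist camera it gives the pose at the moment of the call.
- job_done(): hands the job in; it is judged then, once.
The state is a dict: "t": time; "q": joint angles; "qd": joint speeds; "joint_efforts": joint torques, N m; "eef_pos": TCP position; "ee_rot": TCP orientation; "force": force on the tool from outside, world axes, zero at the start; "moment": the same for the moment, N m; "width": finger opening in m; "gripper_force": force on a finger pad.
Only numpy, scipy, OpenCV 4.12 (cv2) and the standard library are available. Lean on these libraries where they do the work, as an engineer would, in place of code of your own. Each camera call takes 0.05 s, during which the arm holds its last target. There are 200 camera calls.

## Working session

There is one attempt and no reset: what is moved stays moved. The work goes in short steps, Python scripts to look and compute and a tool call to move; the robot and the scene stay as the last step left them, time stands still between calls to the robot, and variables do not carry over. Pictures are saved under pics/ and viewed, at most 10 in all, crops included, and the job is handed in when it is done.

Besides the shell and the picture viewer there is one more tool, called after "Emit:" by a JSON object that holds its "fn" and its "kwargs", one argument or row to a line. servo_tool: Moves the arm, as the interface text tells. Its arguments: {"type":"object","properties":{"moves":{"type":"array","items":{"type":"object","properties":{"jaw":{"type":"number"},"dx":{"type":"number"},"dy":{"type":"number"},"dz":{"type":"number"},"roll":{"type":"number"}}}},"newtons":{"type":"number"}},"required":["moves"]}

```bash
mkdir -p pics
cat > h.py <<'E'
from station import *
import numpy as np, cv2
def save(n,im): cv2.imwrite('pics/'+n,cv2.cvtColor(im,cv2.COLOR_RGB2BGR))
def ray(c,px):
    K,R,t=[np.array(c[k]) for k in('intrinsics','R','t')]
    o=-R.T@t; d=R.T@np.linalg.inv(K)@np.array([px[0],px[1],1.]); return o,d
def plane(c,px,z):
    o,d=ray(c,px); return o+d*(z-o[2])/d[2]
def dep(c,px,D):
    o,d=ray(c,px); return o+d*D
def cloud(c,D):
    K,R,t=[np.array(c[k]) for k in('intrinsics','R','t')]
    v,u=np.mgrid[:D.shape[0],:D.shape[1]]
    P=np.stack([(u-K[0,2])/K[0,0],(v-K[1,2])/K[1,1],np.ones_like(D)],-1)*D[...,None]
    return (P-t)@R
E
python3 - <<'E'
from h import *
for n in('top','scene'):
    im,D=grab_frame(n); save(n+'.png',im); np.savez(n+'.npz',im=im,D=D)
    c=calibration(n); print(n,np.round(c['intrinsics'],1).tolist(),np.round(c['R'],3).tolist(),np.round(c['t'],3))
print(get_state())
E
```

```text
top [[410.8, 0.0, 278.9], [0.0, 410.8, 203.8], [0.0, 0.0, 1.0]] [[0.003, -1.0, 0.02], [-0.992, -0.005, -0.126], [0.126, -0.019, -0.992]] [-0.045  0.592  1.123]
scene [[397.6, 0.0, 279.9], [0.0, 397.6, 210.1], [0.0, 0.0, 1.0]] [[0.487, 0.873, -0.013], [0.574, -0.332, -0.748], [-0.658, 0.357, -0.663]] [-0.261 -0.311  1.789]
{'t': 0.1, 'q': array([-8.55879918e-01,  3.59293376e-01,  1.11292085e-02, -3.08686977e-04,
       -1.22409964e+00, -2.88128620e-01]), 'qd': array([-0.00161515, -0.00190226,  0.0031395 ,  0.00242854,  0.00078471,
        0.00182832]), 'joint_efforts': array([-8.96872316e-04, -5.84164560e+01,  2.93754548e+01,  7.01555416e+00,
        1.01893200e-02, -3.00874956e-05]), 'eef_pos': array([ 0.27921842, -0.61404751,  0.22572125]), 'ee_rot': array([ 3.14010320e+00, -1.38795600e-04, -2.71490986e+00]), 'force': array([-0.26040846,  0.81746486,  0.44062011]), 'moment': array([ 0.01668982, -0.00608787,  0.04018911]), 'gripper_force': 0.0, 'width': 0.08759424259806173}
```

View pics/top.png

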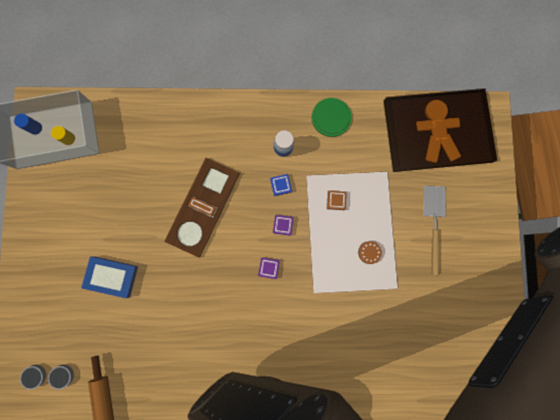

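View pics/scene.png

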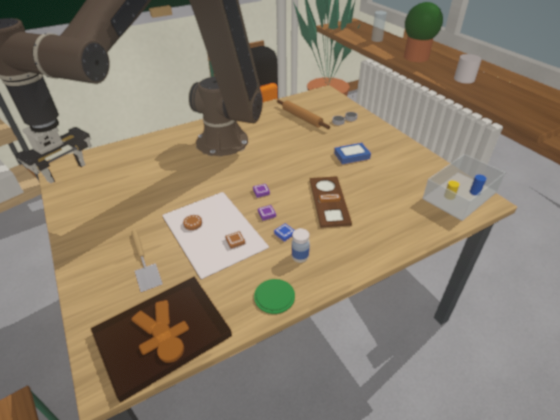

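Top view: round gingerbread at about (370,252), square at (337,200). The tray runs from (190,234), the round recess, to (215,180), the square recess, with the finger biscuit at (203,207). The look-alikes (blue and purple) are at (281,184), (283,225) and (269,268), and the jar is at (284,143). The scene view shows the round at (192,222), the square at (235,240), and the recesses at (325,186) and (333,215).

```bash
cat > m.py <<'E'
from h import *
def blob(mask,seed,r):
    m=mask.astype(np.uint8)*255; w=np.zeros_like(m); cv2.circle(w,seed,r,255,-1); m&=w
    m=cv2.morphologyEx(m,cv2.MORPH_CLOSE,np.ones((7,7)))
    cs,_=cv2.findContours(m,cv2.RETR_EXTERNAL,cv2.CHAIN_APPROX_NONE)
    return max(cs,key=cv2.contourArea) if cs else None
def cen(c): M=cv2.moments(c); return np.array([M['m10'],M['m01']])/M['m00']
def tri(c1,p1,c2,p2):
    o1,d1=ray(c1,p1);o2,d2=ray(c2,p2)
    s=np.linalg.lstsq(np.stack([d1,-d2],1),o2-o1,rcond=None)[0]
    a,b=o1+s[0]*d1,o2+s[1]*d2; return (a+b)/2,np.linalg.norm(a-b)
def brown(im):
    h=cv2.cvtColor(im,cv2.COLOR_RGB2HSV); return (h[...,1]>110)&((h[...,0]<17)|(h[...,0]>170))&(h[...,2]>40)
def white(im):
    h=cv2.cvtColor(im,cv2.COLOR_RGB2HSV); return (h[...,1]<70)&(h[...,2]>130)
E
python3 - <<'E'
from m import *
S={'round':((370,252),(192,222),brown,20,17),'square':((337,200),(235,240),brown,16,14),
'hole0':((190,234),(325,186),white,16,13),'hole1':((215,180),(333,215),white,17,13)}
C={n:calibration(n) for n in('top','scene')}; F={n:np.load(n+'.npz') for n in C}
P={n:cloud(C[n],F[n]['D']) for n in C}
for k,(a,b,f,r1,r2) in S.items():
    c1=blob(f(F['top']['im']),a,r1); c2=blob(f(F['scene']['im']),b,r2)
    p1,p2=cen(c1),cen(c2); X,e=tri(C['top'],p1,C['scene'],p2)
    rows=[]
    for n,c in(('top',c1),('scene',c2)):
        m=np.zeros((420,560),np.uint8); cv2.drawContours(m,[c],-1,1,-1); m=cv2.erode(m,np.ones((3,3)))>0
        rows.append(np.round(np.median(P[n][m],0),4).tolist())
    z=X[2]
    w=np.array([plane(C['top'],q[0],rows[0][2]) for q in c1])[:,:2].astype(np.float32)
    print(k,p1.round(1),p2.round(1),'tri',X.round(4),round(e,4),'depth',rows,'rect',cv2.minAreaRect(w*1000))
# tray outline: dark
im=F['top']['im']; h=cv2.cvtColor(im,cv2.COLOR_RGB2HSV)
print(h[170,205],h[190,195],h[245,200],h[210,160])
m=np.zeros((420,560),np.uint8); m[155:260,160:245]=(h[155:260,160:245,2]<110)
cs,_=cv2.findContours(cv2.morphologyEx(m,cv2.MORPH_CLOSE,np.ones((5,5))),cv2.RETR_EXTERNAL,cv2.CHAIN_APPROX_NONE)
c=max(cs,key=cv2.contourArea); 
print('tray',cv2.minAreaRect(np.array([plane(C['top'],q[0],.014)[:2]*1000 for q in c],np.float32)))
b=blob(white(im),(350,235),80); print('board z',np.median(P['top'][260:285,325:345].reshape(-1,3),0),'table',np.median(P['top'][310:330,220:260].reshape(-1,3),0))
print('tray top z',P['top'][170,208:214],P['top'][250,180:200:6])
E
```

```text
round [369.7 252.2] [192.  222.5] tri [ 0.4576 -0.3029  0.0135] 0.0001 depth [[0.4581, -0.3004, 0.0228], [0.468, -0.3046, 0.0229]] rect ((456.87493896484375, -301.31634521484375), (59.093135833740234, 62.91274642944336), 0.12449018657207489)
square [336.4 200. ] [234.6 240.7] tri [ 0.6079 -0.2102  0.0102] 0.0003 depth [[0.6064, -0.2073, 0.0233], [0.6209, -0.2135, 0.0229]] rect ((606.4483032226562, -206.93055725097656), (51.791866302490234, 52.202919006347656), 88.98159790039062)
hole0 [189.7 233.4] [324.8 185.8] tri [0.5099 0.2122 0.0067] 0.0001 depth [[0.5108, 0.2123, 0.0054], [0.5092, 0.2147, 0.0055]] rect ((509.746826171875, 212.912109375), (65.87095642089844, 65.94967651367188), 0.23718002438545227)
hole1 [215.4 180.3] [332.8 215.2] tri [0.6644 0.1419 0.0082] 0.0002 depth [[0.6657, 0.1428, 0.0054], [0.6623, 0.1435, 0.0056]] rect ((664.990234375, 142.35992431640625), (55.33069610595703, 57.42744445800781), 65.09394073486328)
[ 12 160  83] [ 13 158  84] [ 13 155  84] [ 18 131 160]
tray ((587.1290893554688, 175.42642211914062), (111.69296264648438, 269.090576171875), 65.3436508178711)
board z [ 0.40139124 -0.20125846  0.00483071] table [ 0.26956555  0.06584622 -0.00086566]
tray top z [[0.69343755 0.16310707 0.01471593]
 [0.69533155 0.16158262 0.00579486]
 [0.69564724 0.15887964 0.00438568]
 [0.69526877 0.15567878 0.00627968]
 [0.69454292 0.15224559 0.00982617]
 [0.69527767 0.14982756 0.00642342]] [[0.46261482 0.23953451 0.00077178]
 [0.46254844 0.22070815 0.00922864]
 [0.46255729 0.20317905 0.01207621]
 [0.46257682 0.18586277 0.01412161]]
```

Emit:
{"fn": "servo_tool", "kwargs": {
  "moves": [
    {"dx": 0.0198, "dy": 0.0348, "roll": -5.45, "jaw": 1},
    {"dx": 0.0198, "dy": 0.0348, "roll": -5.45, "jaw": 1},
    {"dx": 0.0198, "dy": 0.0348, "roll": -5.45, "jaw": 1},
    {"dx": 0.0198, "dy": 0.0348, "roll": -5.45, "jaw": 1},
    {"dx": 0.0198, "dy": 0.0348, "roll": -5.45, "jaw": 1},
    {"dx": 0.0198, "dy": 0.0348, "roll": -5.45, "jaw": 1},
    {"dx": 0.0198, "dy": 0.0348, "roll": -5.45, "jaw": 1},
    {"dx": 0.0198, "dy": 0.0348, "roll": -5.45, "jaw": 1},
    {"dx": 0.0198, "dy": 0.0348, "roll": -5.45, "jaw": 1},
    {"jaw": 1}
  ]
}}

```text
$.moves[0]: bad value
```

Run:
```python
from m import *
c=calibration('wrist'); im,D=grab_frame('wrist'); save('w1.png',im); np.savez('w1.npz',im=im,D=D,**{k:np.array(c[k]) for k in c})
s=get_state(); print(s['t'],s['eef_pos'],np.degrees(s['ee_rot']),s['q'],s['force'])
print(np.array(c['R']).round(3).tolist(),(-np.array(c['R']).T@c['t']).round(4))
b=blob(brown(im),(280,210),400)
for k in ('round','square'):
    X=dict(round=[.457,-.301,.024],square=[.6065,-.207,.024])[k]
    p=np.array(c['intrinsics'])@(np.array(c['R'])@X+c['t']); print(k,p[:2]/p[2])
```

```text
0.15 [ 0.27923548 -0.61414672  0.22583842] [ 1.79928001e+02 -8.59076640e-03 -1.55554694e+02] [-8.55915615e-01  3.59242108e-01  1.12883980e-02 -2.26954472e-04
 -1.22409003e+00 -2.88152478e-01] [0.3566891  0.28491412 0.1457475 ]
[[-0.414, 0.91, 0.002], [0.866, 0.393, 0.308], [0.279, 0.129, -0.951]] [ 0.2028 -0.6496  0.3833]
round [432.3319944  386.71326986]
square [431.57340815 474.1746872 ]
```

View pics/w1.png

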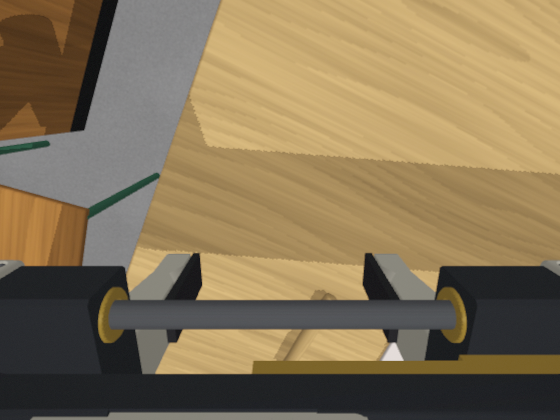

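The move was refused, apparently because rows need all keys. The wrist picture shows only table and the spatula handle tip at (305,320) between the fingers.

Emit:
{"fn": "servo_tool", "kwargs": {
  "moves": [
    {"dx": 0.0198, "dy": 0.0348, "dz": 0, "roll": -5.45, "jaw": 1},
    {"dx": 0.0198, "dy": 0.0348, "dz": 0, "roll": -5.45, "jaw": 1},
    {"dx": 0.0198, "dy": 0.0348, "dz": 0, "roll": -5.45, "jaw": 1},
    {"dx": 0.0198, "dy": 0.0348, "dz": 0, "roll": -5.45, "jaw": 1},
    {"dx": 0.0198, "dy": 0.0348, "dz": 0, "roll": -5.45, "jaw": 1},
    {"dx": 0.0198, "dy": 0.0348, "dz": 0, "roll": -5.45, "jaw": 1},
    {"dx": 0.0198, "dy": 0.0348, "dz": 0, "roll": -5.45, "jaw": 1},
    {"dx": 0.0198, "dy": 0.0348, "dz": 0, "roll": -5.45, "jaw": 1},
    {"dx": 0.0198, "dy": 0.0348, "dz": 0, "roll": -5.45, "jaw": 1},
    {"dx": 0, "dy": 0, "dz": 0, "roll": 0, "jaw": 1}
  ]
}}

```text
t: 1.4
eef_pos: [0.4586, -0.2993, 0.2265]
ee_rot: [3.141, 0.0, 2.714]
force: [-0.2, -0.1, 0.7]
width: 0.0873
gripper_force: 0.0
```

Run:
```python
from m import *
c=calibration('wrist'); im,D=grab_frame('wrist'); save('w2.png',im); np.savez('w2.npz',im=im,D=D,**{k:np.array(c[k]) for k in c})
s=get_state(); print(s['t'],s['eef_pos'],np.degrees(s['ee_rot']),s['q'],s['force'])
for k in ('round','square'):
    X=dict(round=[.457,-.301,.024],square=[.6065,-.207,.024])[k]
    p=np.array(c['intrinsics'])@(np.array(c['R'])@X+c['t']); print(k,p[:2]/p[2])
```

```text
1.45 [ 0.45801659 -0.30025676  0.22647606] [ 1.79997860e+02 -1.38244400e-02  1.55560225e+02] [-2.22534046e-01  1.49852503e-01 -2.70352433e-01 -9.35902388e-05
 -1.15082010e+00 -1.77477866e+00] [-0.30071815  0.4421149  -0.64430794]
round [280.40294942 183.12626657]
square [401.16301084 260.78300074]
```

View pics/w2.png

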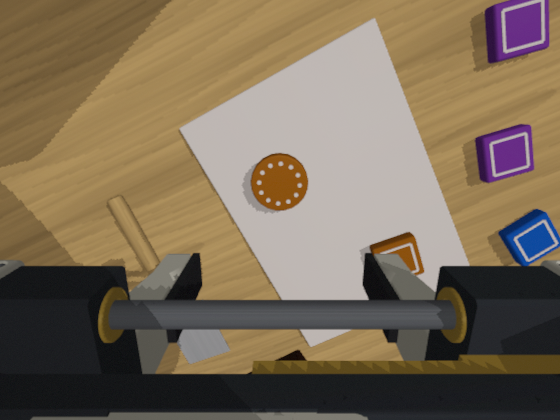

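Wrist picture: the round gingerbread is at (280,182), within about 1 px of the prediction. The square is partly hidden at (400,257), with purple and blue look-alikes on the right.

Run:
```python
from m import *
f=np.load('w2.npz'); im,D=f['im'],f['D']; c={k:f[k] for k in('intrinsics','R','t')}
b=blob(brown(im),(280,182),40); e=cv2.fitEllipse(b); print(e)
m=np.zeros(D.shape,np.uint8); cv2.drawContours(m,[b],-1,255,-1); m=cv2.erode(m,np.ones((7,7)))
dots=white(im)&(m>0); v,u=np.nonzero(dots)
P=cloud(c,D); z=np.median(P[m>0][:,2]); print('z top',z)
de=cv2.fitEllipse(np.stack([u,v],1).astype(np.float32)); print(de, plane(c,de[0],.024))
print('outline at z15',plane(c,e[0],.015), 'at24',plane(c,e[0],.024))
# two-view height: wrist dots vs top blob
t=np.load('top.npz')['im']; b2=blob(brown(t),(370,252),20); print(tri(c,de[0],calibration('top'),cen(b2)))
q=P[m>0]; print('depth centre',(q.min(0)+q.max(0))/2,q.mean(0))
```

```text
((279.0243225097656, 181.47154235839844), (55.56074523925781, 55.85051345825195), 13.042255401611328)
z top 0.0236322606274232
((279.1151428222656, 183.1921844482422), (40.133785247802734, 41.156105041503906), 91.05712127685547) [ 0.45646564 -0.30235667  0.024     ]
outline at z15 [ 0.456432  -0.3025291  0.015    ] at24 [ 0.45461798 -0.30162221  0.024     ]
(array([ 0.45786704, -0.30277215,  0.01565793]), np.float64(0.0010728123943593948))
depth centre [ 0.43264129 -0.29732627  0.20245201] [ 0.45447763 -0.30155317  0.02553167]
```

Emit:
{"fn": "servo_tool", "kwargs": {
  "moves": [
    {"dx": -0.0015, "dy": -0.002, "dz": -0.04, "roll": 0, "jaw": 1},
    {"dx": 0, "dy": 0, "dz": -0.05, "roll": 0, "jaw": 1},
    {"dx": 0, "dy": 0, "dz": -0.05, "roll": 0, "jaw": 1},
    {"dx": 0, "dy": 0, "dz": -0.04, "roll": 0, "jaw": 1},
    {"dx": 0, "dy": 0, "dz": -0.02, "roll": 0, "jaw": 1},
    {"dx": 0, "dy": 0, "dz": -0.01, "roll": 0, "jaw": 1},
    {"dx": 0, "dy": 0, "dz": 0, "roll": 0, "jaw": 0.8},
    {"dx": 0, "dy": 0, "dz": 0, "roll": 0, "jaw": 0.7},
    {"dx": 0, "dy": 0, "dz": 0, "roll": 0, "jaw": 0.6},
    {"dx": 0, "dy": 0, "dz": 0, "roll": 0, "jaw": 0.6}
  ],
  "newtons": 15
}}

```text
t: 2.7
eef_pos: [0.4568, -0.3035, 0.0176]
ee_rot: [3.142, 0.002, 2.713]
force: [-0.2, 0.4, 4.8]
width: 0.0655
gripper_force: 15.0
```

Emit:
{"fn": "servo_tool", "kwargs": {
  "moves": [
    {"dx": 0, "dy": 0, "dz": 0.02, "roll": 0, "jaw": 0.6},
    {"dx": 0, "dy": 0, "dz": 0.05, "roll": 0, "jaw": 0.6},
    {"dx": 0, "dy": 0, "dz": 0.06, "roll": 0, "jaw": 0.6},
    {"dx": 0.002, "dy": 0.03, "dz": 0.05, "roll": 0, "jaw": 0.6},
    {"dx": 0.006, "dy": 0.06, "dz": 0.01, "roll": 0, "jaw": 0.6},
    {"dx": 0.006, "dy": 0.06, "dz": 0, "roll": 0, "jaw": 0.6},
    {"dx": 0.006, "dy": 0.06, "dz": 0, "roll": 0, "jaw": 0.6},
    {"dx": 0.006, "dy": 0.06, "dz": 0, "roll": 0, "jaw": 0.6},
    {"dx": 0.006, "dy": 0.06, "dz": 0, "roll": 0, "jaw": 0.6},
    {"dx": 0.006, "dy": 0.05, "dz": 0, "roll": 0, "jaw": 0.6}
  ]
}}

```text
t: 3.95
eef_pos: [0.4938, 0.0791, 0.2071]
ee_rot: [3.141, 0.001, 2.713]
force: [0.5, -1.0, 0.4]
width: 0.0649
gripper_force: 15.0
```

Emit:
{"fn": "servo_tool", "kwargs": {
  "moves": [
    {"dx": 0.005, "dy": 0.045, "dz": 0, "roll": 0, "jaw": 0.6},
    {"dx": 0.005, "dy": 0.045, "dz": 0, "roll": 0, "jaw": 0.6},
    {"dx": 0.005, "dy": 0.045, "dz": 0, "roll": 0, "jaw": 0.6},
    {"dx": 0, "dy": 0, "dz": 0, "roll": 0, "jaw": 0.6},
    {"dx": 0, "dy": 0, "dz": 0, "roll": 0, "jaw": 0.6},
    {"dx": 0, "dy": 0, "dz": 0, "roll": 0, "jaw": 0.6},
    {"dx": 0, "dy": 0, "dz": 0, "roll": 0, "jaw": 0.6},
    {"dx": 0, "dy": 0, "dz": 0, "roll": 0, "jaw": 0.6},
    {"dx": 0, "dy": 0, "dz": 0, "roll": 0, "jaw": 0.6},
    {"dx": 0, "dy": 0, "dz": 0, "roll": 0, "jaw": 0.6}
  ]
}}

```text
t: 5.2
eef_pos: [0.5091, 0.2116, 0.2066]
ee_rot: [-3.142, -0.0, 2.712]
force: [0.0, 0.4, -1.0]
width: 0.0654
gripper_force: 15.0
```

Run:
```python
from m import *
c=calibration('wrist'); im,D=grab_frame('wrist'); save('w3.png',im); np.savez('w3.npz',im=im,D=D,**{k:np.array(c[k]) for k in c})
s=get_state(); print(s['t'],s['eef_pos'],np.degrees(s['ee_rot']),s['q'],s['width'])
for X in ([.51,.211,.014],[.6643,.1399,.014],s['eef_pos']):
    p=np.array(c['intrinsics'])@(np.array(c['R'])@X+c['t']); print(p[:2]/p[2])
```

```text
5.25 [0.50912487 0.21172622 0.20656164] [ 1.79998545e+02 -6.75832368e-04  1.55399131e+02] [ 7.49362904e-01  1.70650684e-01 -2.92337773e-01 -2.30257493e-05
 -1.10778891e+00 -2.74951511e+00] 0.06507696000192105
[282.17694384 186.77776002]
[281.82896182 317.80624775]
[283.2261701  269.05220366]
```

View pics/w3.png

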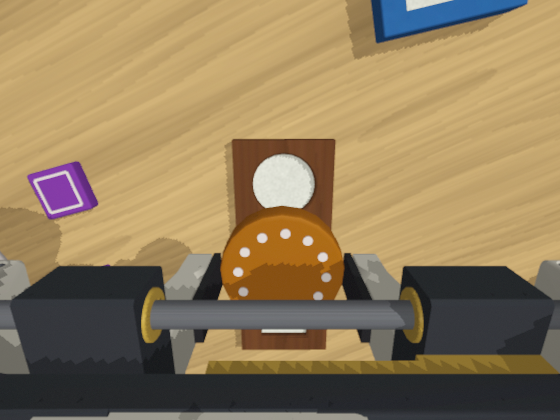

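The held gingerbread shows at (283,268), level between the pads. The round recess is open at (283,184), and the tray edges run almost vertically in the picture, so the jaw is across the tray.

Run:
```python
from m import *
f=np.load('w3.npz'); im,D=f['im'],f['D']; c={k:f[k] for k in('intrinsics','R','t')}
s=get_state()['eef_pos']
h=cv2.cvtColor(im,cv2.COLOR_RGB2HSV)
# recess: upper part of liner, unoccluded (rows<200)
b=blob(white(im),(283,182),38); pts=b[:,0,:]
for z in (.006,):
    W=np.array([plane(c,q,z)[:2] for q in pts if q[1]<200])
    A=np.c_[2*W,np.ones(len(W))]; x=np.linalg.lstsq(A,(W**2).sum(1),rcond=None)[0]
    print('recess',x[:2],'r',np.sqrt(x[2]+x[:2]@x[:2]))
# biscuit dots
m=white(im).astype(np.uint8); m[:228]=0; m[298:]=0; m[:,:228]=0; m[:,335:]=0
n,l,st,ce=cv2.connectedComponentsWithStats(m)
ok=[i for i in range(1,n) if st[i,4]>30]; print(ce[ok].round(1).tolist())
zt=s[2]+.0064
W=np.array([plane(c,ce[i],zt)[:2] for i in ok]); A=np.c_[2*W,np.ones(len(W))]
x=np.linalg.lstsq(A,(W**2).sum(1),rcond=None)[0]; print('dots',x[:2],'r',np.sqrt(x[2]+x[:2]@x[:2]),'rel tcp',x[:2]-s[:2])
# tray edges
m=((h[...,2]<130)&(h[...,1]>100)&(h[...,0]<16)).astype(np.uint8)
L=[];R_=[]
for r in range(150,205,3):
    u=np.nonzero(m[r,225:345])[0]+225; L.append(plane(c,(u[0],r),.014)[:2]); R_.append(plane(c,(u[-1],r),.014)[:2])
for e in(L,R_):
    vx,vy,x0,y0=cv2.fitLine(np.array(e,np.float32),cv2.DIST_HUBER,0,.001,.001).ravel(); a=np.degrees(np.arctan2(vy,vx)); print('edge',a,x0,y0)
    nrm=np.array([-vy,vx]); print(' dist of tcp from edge',abs(nrm@(s[:2]-[x0,y0])))
```

```text
recess [0.50972088 0.21214858] r 0.034249553650363765
[[285.1, 233.4], [261.6, 237.6], [307.4, 240.5], [244.5, 251.9], [322.4, 256.7], [237.6, 271.6], [325.7, 277.0], [242.8, 291.1], [317.6, 294.8]]
dots [0.50839184 0.21121568] r 0.022906024235159292 rel tcp [-0.00073304 -0.00051054]
edge -24.810192 0.47439542 0.16924813
 dist of tcp from edge 0.053130430988465746
edge -24.971895 0.52481973 0.2646742
 dist of tcp from edge 0.05462407934495396
```

Emit:
{"fn": "servo_tool", "kwargs": {
  "moves": [
    {"dx": 0.0012, "dy": 0.0007, "dz": -0.03, "roll": -0.2, "jaw": 0.6},
    {"dx": 0, "dy": 0, "dz": -0.05, "roll": 0, "jaw": 0.6},
    {"dx": 0, "dy": 0, "dz": -0.05, "roll": 0, "jaw": 0.6},
    {"dx": 0, "dy": 0, "dz": -0.03, "roll": 0, "jaw": 0.6},
    {"dx": 0, "dy": 0, "dz": -0.012, "roll": 0, "jaw": 0.6},
    {"dx": 0, "dy": 0, "dz": 0, "roll": 0, "jaw": 0.6},
    {"dx": 0, "dy": 0, "dz": 0, "roll": 0, "jaw": 0.6},
    {"dx": 0, "dy": 0, "dz": 0, "roll": 0, "jaw": 0.6},
    {"dx": 0, "dy": 0, "dz": 0, "roll": 0, "jaw": 0.6},
    {"dx": 0, "dy": 0, "dz": 0, "roll": 0, "jaw": 0.6}
  ]
}}

```text
t: 6.5
eef_pos: [0.5105, 0.2126, 0.035]
ee_rot: [3.141, 0.0, 2.709]
force: [0.1, 0.6, 0.1]
width: 0.065
gripper_force: 15.0
```

Emit:
{"fn": "servo_tool", "kwargs": {
  "moves": [
    {"dx": 0, "dy": 0, "dz": -0.004, "roll": 0, "jaw": 0.6},
    {"dx": 0, "dy": 0, "dz": -0.004, "roll": 0, "jaw": 0.6},
    {"dx": 0, "dy": 0, "dz": -0.003, "roll": 0, "jaw": 0.6},
    {"dx": 0, "dy": 0, "dz": -0.002, "roll": 0, "jaw": 0.6},
    {"dx": 0, "dy": 0, "dz": -0.002, "roll": 0, "jaw": 0.6},
    {"dx": 0, "dy": 0, "dz": -0.001, "roll": 0, "jaw": 0.6},
    {"dx": 0, "dy": 0, "dz": -0.001, "roll": 0, "jaw": 0.6},
    {"dx": 0, "dy": 0, "dz": 0, "roll": 0, "jaw": 0.6},
    {"dx": 0, "dy": 0, "dz": 0, "roll": 0, "jaw": 0.6},
    {"dx": 0, "dy": 0, "dz": 0, "roll": 0, "jaw": 0.6}
  ]
}}

```text
t: 7.75
eef_pos: [0.5103, 0.2125, 0.0176]
ee_rot: [3.141, 0.0, 2.709]
force: [-1.0, 0.2, 0.5]
width: 0.0653
gripper_force: 15.0
```

Emit:
{"fn": "servo_tool", "kwargs": {
  "moves": [
    {"dx": 0, "dy": 0, "dz": -0.0005, "roll": 0, "jaw": 0.6},
    {"dx": 0, "dy": 0, "dz": -0.0005, "roll": 0, "jaw": 0.6},
    {"dx": 0, "dy": 0, "dz": 0, "roll": 0, "jaw": 0.6},
    {"dx": 0, "dy": 0, "dz": 0, "roll": 0, "jaw": 0.6},
    {"dx": 0, "dy": 0, "dz": 0, "roll": 0, "jaw": 0.6},
    {"dx": 0, "dy": 0, "dz": 0, "roll": 0, "jaw": 0.6},
    {"dx": 0, "dy": 0, "dz": 0, "roll": 0, "jaw": 0.6},
    {"dx": 0, "dy": 0, "dz": 0, "roll": 0, "jaw": 0.6},
    {"dx": 0, "dy": 0, "dz": 0, "roll": 0, "jaw": 0.6},
    {"dx": 0, "dy": 0, "dz": 0, "roll": 0, "jaw": 0.6}
  ]
}}

```text
t: 9.0
eef_pos: [0.5104, 0.2125, 0.0175]
ee_rot: [3.141, 0.0, 2.709]
force: [-4.4, -0.7, 10.5]
width: 0.0654
gripper_force: 15.0
```

Emit:
{"fn": "servo_tool", "kwargs": {
  "moves": [
    {"dx": 0, "dy": 0, "dz": 0.001, "roll": 0, "jaw": 0.8},
    {"dx": 0, "dy": 0, "dz": 0, "roll": 0, "jaw": 0.9},
    {"dx": 0, "dy": 0, "dz": 0, "roll": 0, "jaw": 1},
    {"dx": 0, "dy": 0, "dz": 0, "roll": 0, "jaw": 1},
    {"dx": 0, "dy": 0, "dz": 0.01, "roll": 0, "jaw": 1},
    {"dx": 0, "dy": 0, "dz": 0.03, "roll": 0, "jaw": 1},
    {"dx": 0, "dy": 0, "dz": 0.05, "roll": 0, "jaw": 1},
    {"dx": 0, "dy": 0, "dz": 0.06, "roll": 0, "jaw": 1},
    {"dx": 0, "dy": 0, "dz": 0.05, "roll": 0, "jaw": 1},
    {"dx": 0, "dy": 0, "dz": 0.01, "roll": 0, "jaw": 1}
  ]
}}

```text
t: 10.25
eef_pos: [0.5118, 0.2134, 0.2325]
ee_rot: [3.135, 0.004, 2.709]
force: [0.1, 0.0, -0.5]
width: 0.0874
gripper_force: 0.0
```

Run:
```python
from m import *
c=calibration('wrist'); im,D=grab_frame('wrist'); save('w4.png',im); np.savez('w4.npz',im=im,D=D,**{k:np.array(c[k]) for k in c})
P=cloud(c,D); p=np.array(c['intrinsics'])@(np.array(c['R'])@[.5098,.2121,.024]+c['t']); p=(p[:2]/p[2]).astype(int); print(p)
q=P[p[1]-20:p[1]+20,p[0]-20:p[0]+20].reshape(-1,3); q=q[abs(q[:,2]-.024)<.01]; A=np.c_[q[:,:2]-q[:,:2].mean(0),np.ones(len(q))]; print('plane slope,z',np.linalg.lstsq(A,q[:,2],rcond=None)[0])
print(get_state()['eef_pos'])
```

```text
[279 180]
plane slope,z [0.00126575 0.0027701  0.02363324]
[0.51134419 0.21312229 0.2315815 ]
```

View pics/w4.png

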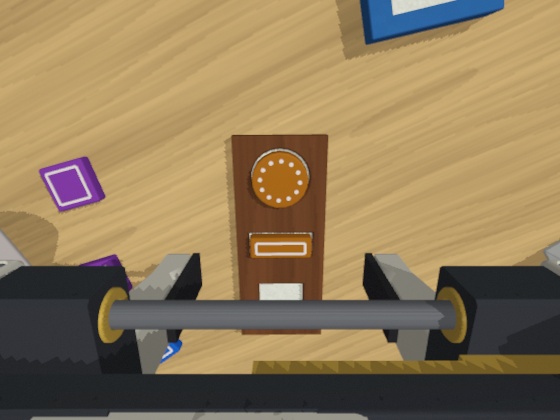

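Round gingerbread seated at (280,178), level, with a measured top height of 23.6 mm. Next, the square.

Emit:
{"fn": "servo_tool", "kwargs": {
  "moves": [
    {"dx": 0.0106, "dy": -0.0467, "dz": 0, "roll": 2.62, "jaw": 1},
    {"dx": 0.0106, "dy": -0.0467, "dz": 0, "roll": 2.62, "jaw": 1},
    {"dx": 0.0106, "dy": -0.0467, "dz": 0, "roll": 2.62, "jaw": 1},
    {"dx": 0.0106, "dy": -0.0467, "dz": 0, "roll": 2.62, "jaw": 1},
    {"dx": 0.0106, "dy": -0.0467, "dz": 0, "roll": 2.62, "jaw": 1},
    {"dx": 0.0106, "dy": -0.0467, "dz": 0, "roll": 2.62, "jaw": 1},
    {"dx": 0.0106, "dy": -0.0467, "dz": 0, "roll": 2.62, "jaw": 1},
    {"dx": 0.0106, "dy": -0.0467, "dz": 0, "roll": 2.62, "jaw": 1},
    {"dx": 0.0106, "dy": -0.0467, "dz": 0, "roll": 2.62, "jaw": 1},
    {"dx": 0, "dy": 0, "dz": 0, "roll": 0, "jaw": 1}
  ]
}}

```text
t: 11.55
eef_pos: [0.605, -0.2106, 0.2252]
ee_rot: [3.141, -0.004, 3.117]
force: [-0.8, -0.1, -0.5]
width: 0.0876
gripper_force: 0.0
```

Run:
```python
from m import *
grab_frame('wrist'); grab_frame('wrist'); 
c=calibration('wrist'); im,D=grab_frame('wrist'); save('w5.png',im); np.savez('w5.npz',im=im,D=D,**{k:np.array(c[k]) for k in c})
s=get_state(); print(s['t'],s['eef_pos'],np.degrees(s['ee_rot']))
p=np.array(c['intrinsics'])@(np.array(c['R'])@[.6065,-.207,.024]+c['t']); p=p[:2]/p[2]; print(p)
b=blob(brown(im),tuple(int(x) for x in p),50)
m=np.zeros(D.shape,np.uint8); cv2.drawContours(m,[b],-1,255,-1); m=cv2.erode(m,np.ones((5,5)))
v,u=np.nonzero(white(im)&(m>0)); P=cloud(c,D); print('ztop',np.median(P[m>0][:,2]))
ic=np.array([plane(c,q,.0236)[:2]*1000 for q in zip(u,v)],np.float32); print('icing',cv2.minAreaRect(ic))
print('outline',cv2.minAreaRect(np.array([plane(c,q[0],.0236)[:2]*1000 for q in b],np.float32)))
t=np.load('top.npz')['im']; print(tri(c,[u.mean(),v.mean()],calibration('top'),cen(blob(brown(t),(337,200),16))))
```

```text
11.7 [ 0.60501016 -0.20758398  0.22638258] [ 1.79977228e+02 -1.13738709e-01  1.78744574e+02]
[283.40352364 185.96892569]
ztop 0.023712597925933568
icing ((606.7901611328125, -209.98646545410156), (41.48579025268555, 41.5125732421875), 85.7077865600586)
outline ((604.899658203125, -209.93775939941406), (52.29302215576172, 54.140716552734375), 86.3593521118164)
(array([ 0.60792599, -0.20966996,  0.01472944]), np.float64(0.0012435946541267627))
```

View pics/w5.png

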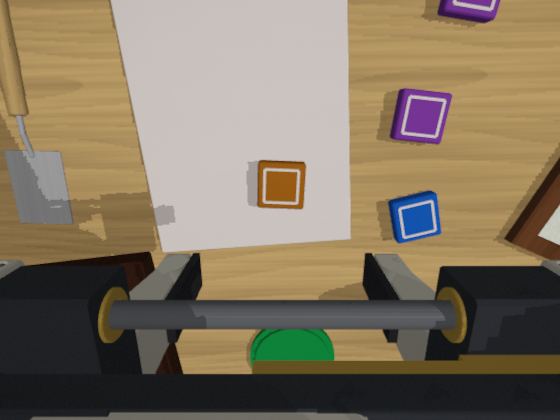

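The square gingerbread is at (282,185), brown with icing, clear of the blue piece at (415,217).

Emit:
{"fn": "servo_tool", "kwargs": {
  "moves": [
    {"dx": 0.0018, "dy": -0.0024, "dz": -0.04, "roll": -3, "jaw": 1},
    {"dx": 0, "dy": 0, "dz": -0.05, "roll": 0, "jaw": 1},
    {"dx": 0, "dy": 0, "dz": -0.05, "roll": 0, "jaw": 1},
    {"dx": 0, "dy": 0, "dz": -0.04, "roll": 0, "jaw": 1},
    {"dx": 0, "dy": 0, "dz": -0.02, "roll": 0, "jaw": 1},
    {"dx": 0, "dy": 0, "dz": -0.009, "roll": 0, "jaw": 1},
    {"dx": 0, "dy": 0, "dz": 0, "roll": 0, "jaw": 1},
    {"dx": 0, "dy": 0, "dz": 0, "roll": 0, "jaw": 1},
    {"dx": 0, "dy": 0, "dz": 0, "roll": 0, "jaw": 0.8},
    {"dx": 0, "dy": 0, "dz": 0, "roll": 0, "jaw": 0.7}
  ]
}}

```text
t: 12.95
eef_pos: [0.6078, -0.2103, 0.0193]
ee_rot: [3.142, 0.001, 3.068]
force: [-0.1, -0.5, -0.7]
width: 0.0729
gripper_force: 0.0
```

Emit:
{"fn": "servo_tool", "kwargs": {
  "moves": [
    {"dx": 0, "dy": 0, "dz": 0, "roll": 0, "jaw": 0.5},
    {"dx": 0, "dy": 0, "dz": 0, "roll": 0, "jaw": 0.45},
    {"dx": 0, "dy": 0, "dz": 0, "roll": 0, "jaw": 0.45},
    {"dx": 0, "dy": 0, "dz": 0, "roll": 0, "jaw": 0.45},
    {"dx": 0, "dy": 0, "dz": 0, "roll": 0, "jaw": 0.45},
    {"dx": 0, "dy": 0, "dz": 0, "roll": 0, "jaw": 0.45},
    {"dx": 0, "dy": 0, "dz": 0, "roll": 0, "jaw": 0.45},
    {"dx": 0, "dy": 0, "dz": 0, "roll": 0, "jaw": 0.45},
    {"dx": 0, "dy": 0, "dz": 0, "roll": 0, "jaw": 0.45},
    {"dx": 0, "dy": 0, "dz": 0, "roll": 0, "jaw": 0.45}
  ],
  "newtons": 15
}}

```text
t: 14.2
eef_pos: [0.6075, -0.2103, 0.0186]
ee_rot: [-3.142, 0.0, 3.068]
force: [-1.1, -0.5, 2.6]
width: 0.0534
gripper_force: 15.0
```

Emit:
{"fn": "servo_tool", "kwargs": {
  "moves": [
    {"dx": 0, "dy": 0, "dz": 0.02, "roll": 0, "jaw": 0.45},
    {"dx": 0, "dy": 0, "dz": 0.05, "roll": 0, "jaw": 0.45},
    {"dx": 0, "dy": 0, "dz": 0.06, "roll": 0, "jaw": 0.45},
    {"dx": 0, "dy": 0, "dz": 0.055, "roll": 0, "jaw": 0.45},
    {"dx": 0.005, "dy": 0.025, "dz": 0, "roll": -3, "jaw": 0.45},
    {"dx": 0.007, "dy": 0.05, "dz": 0, "roll": -3, "jaw": 0.45},
    {"dx": 0.008, "dy": 0.05, "dz": 0, "roll": -3, "jaw": 0.45},
    {"dx": 0.008, "dy": 0.05, "dz": 0, "roll": -3, "jaw": 0.45},
    {"dx": 0.008, "dy": 0.05, "dz": 0, "roll": -3, "jaw": 0.45},
    {"dx": 0.008, "dy": 0.05, "dz": 0, "roll": -3, "jaw": 0.45}
  ]
}}

```text
t: 15.45
eef_pos: [0.6514, 0.0666, 0.2032]
ee_rot: [3.142, -0.0, 2.752]
force: [0.5, -1.1, -0.1]
width: 0.0538
gripper_force: 15.0
```

Emit:
{"fn": "servo_tool", "kwargs": {
  "moves": [
    {"dx": 0.008, "dy": 0.046, "dz": 0, "roll": -2.6, "jaw": 0.45},
    {"dx": 0.005, "dy": 0.03, "dz": 0, "roll": 0, "jaw": 0.45},
    {"dx": 0, "dy": 0, "dz": 0, "roll": 0, "jaw": 0.45},
    {"dx": 0, "dy": 0, "dz": 0, "roll": 0, "jaw": 0.45},
    {"dx": 0, "dy": 0, "dz": 0, "roll": 0, "jaw": 0.45},
    {"dx": 0, "dy": 0, "dz": 0, "roll": 0, "jaw": 0.45},
    {"dx": 0, "dy": 0, "dz": 0, "roll": 0, "jaw": 0.45},
    {"dx": 0, "dy": 0, "dz": 0, "roll": 0, "jaw": 0.45},
    {"dx": 0, "dy": 0, "dz": 0, "roll": 0, "jaw": 0.45},
    {"dx": 0, "dy": 0, "dz": 0, "roll": 0, "jaw": 0.45}
  ]
}}

```text
t: 16.7
eef_pos: [0.6645, 0.1408, 0.2036]
ee_rot: [3.142, 0.0, 2.708]
force: [-0.9, 0.8, 0.5]
width: 0.0535
gripper_force: 15.0
```

Run:
```python
from m import *
c=calibration('wrist'); im,D=grab_frame('wrist'); save('w6.png',im); np.savez('w6.npz',im=im,D=D,**{k:np.array(c[k]) for k in c})
s=get_state(); print(s['t'],s['eef_pos'],np.degrees(s['ee_rot']),s['q'],s['width'])
for X in ([.5098,.2121,.024],[.6648,.1407,.014],s['eef_pos']):
    p=np.array(c['intrinsics'])@(np.array(c['R'])@X+c['t']); print(p[:2]/p[2])
```

```text
16.75 [0.66447554 0.14077701 0.20355264] [-1.79998474e+02 -4.13204956e-04  1.55186392e+02] [ 4.95055710e-01  3.79241899e-01 -1.03071473e-02  1.10190559e-05
 -1.18127293e+00 -2.49893538e+00] 0.0536904633652998
[282.30949827   5.25063122]
[282.45965633 186.74887702]
[283.10595155 269.07217186]
```

View pics/w6.png

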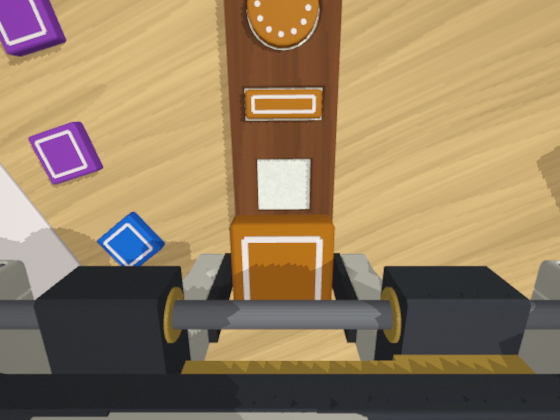

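The held square gingerbread's front edge is at row 217, with its icing corners at (244,238) and (322,238). The square recess is fully visible at (284,184).

Run:
```python
from m import *
f=np.load('w6.npz'); im,D=f['im'],f['D']; c={k:f[k] for k in('intrinsics','R','t')}
s=get_state()['eef_pos']; a=np.radians(-24.85); ex=np.array([np.cos(a),np.sin(a)]); ey=np.array([-ex[1],ex[0]])
W=white(im)
b=blob(W,(284,184),38); 
w=np.array([plane(c,q[0],.006)[:2]*1000 for q in b],np.float32); r=cv2.minAreaRect(w); print('recess floor',r)
for n,e in(('x',ex),('y',ey)): q=w@e; print(n,q.min(),q.max(),'mid',(q.min()+q.max())/2)
print('centre',r[0])
zt=s[2]+.0054
m=W.astype(np.uint8).copy(); m[:228]=0;m[298:]=0;m[:,:236]=0;m[:,330:]=0
v,u=np.nonzero(m); 
I=lambda pts:np.array([plane(c,q,zt)[:2]*1000 for q in pts],np.float32)
left=I([(np.nonzero(m[r])[0][0]-.5,r) for r in range(248,296,3)]); right=I([(np.nonzero(m[r])[0][-1]+.5,r) for r in range(248,296,3)])
top=I([(x,np.nonzero(m[:,x])[0][0]-.5) for x in range(250,318,3)])
for n,p in(('L',left),('R',right),('T',top)):
    vx,vy,x0,y0=cv2.fitLine(p,cv2.DIST_HUBER,0,.01,.01).ravel(); print(n,np.degrees(np.arctan(vy/vx)),'proj tray x,y',np.array([x0,y0])@ex,np.array([x0,y0])@ey)
print('tcp proj',s[:2]@ex*1000,s[:2]@ey*1000)
```

```text
recess floor ((664.7562866210938, 141.8430938720703), (58.61314010620117, 57.13288116455078), 65.17923736572266)
x 515.0179167946619 572.1749097279047 mid 543.5964132612833
y 378.7606733263081 437.3898444537679 mid 408.075258890038
centre (664.7562866210938, 141.8430938720703)
L -24.332363 proj tray x,y 543.6367749104372 385.70698518080434
R -24.860521 proj tray x,y 540.987078627668 426.9637123666372
T 65.52521 proj tray x,y 522.1394504863392 404.75693434126765
tcp proj 543.7917713777539 406.9845495935067
```

Emit:
{"fn": "servo_tool", "kwargs": {
  "moves": [
    {"dx": 0.001, "dy": 0.0009, "dz": -0.03, "roll": 0, "jaw": 0.45},
    {"dx": 0, "dy": 0, "dz": -0.05, "roll": 0, "jaw": 0.45},
    {"dx": 0, "dy": 0, "dz": -0.05, "roll": 0, "jaw": 0.45},
    {"dx": 0, "dy": 0, "dz": -0.028, "roll": 0, "jaw": 0.45},
    {"dx": 0, "dy": 0, "dz": -0.01, "roll": 0, "jaw": 0.45},
    {"dx": 0, "dy": 0, "dz": 0, "roll": 0, "jaw": 0.45},
    {"dx": 0, "dy": 0, "dz": 0, "roll": 0, "jaw": 0.45},
    {"dx": 0, "dy": 0, "dz": 0, "roll": 0, "jaw": 0.45},
    {"dx": 0, "dy": 0, "dz": 0, "roll": 0, "jaw": 0.45},
    {"dx": 0, "dy": 0, "dz": 0, "roll": 0, "jaw": 0.45}
  ]
}}

```text
t: 18.0
eef_pos: [0.6656, 0.1417, 0.036]
ee_rot: [3.141, 0.0, 2.708]
force: [-0.8, -1.2, -0.3]
width: 0.0539
gripper_force: 15.0
```

Emit:
{"fn": "servo_tool", "kwargs": {
  "moves": [
    {"dx": 0, "dy": 0, "dz": -0.004, "roll": 0, "jaw": 0.45},
    {"dx": 0, "dy": 0, "dz": -0.003, "roll": 0, "jaw": 0.45},
    {"dx": 0, "dy": 0, "dz": -0.003, "roll": 0, "jaw": 0.45},
    {"dx": 0, "dy": 0, "dz": -0.002, "roll": 0, "jaw": 0.45},
    {"dx": 0, "dy": 0, "dz": 0, "roll": 0, "jaw": 0.45},
    {"dx": 0, "dy": 0, "dz": 0, "roll": 0, "jaw": 0.45},
    {"dx": 0, "dy": 0, "dz": 0, "roll": 0, "jaw": 0.45},
    {"dx": 0, "dy": 0, "dz": 0, "roll": 0, "jaw": 0.45},
    {"dx": 0, "dy": 0, "dz": 0, "roll": 0, "jaw": 0.45},
    {"dx": 0, "dy": 0, "dz": 0, "roll": 0, "jaw": 0.45}
  ]
}}

```text
t: 19.25
eef_pos: [0.6655, 0.1417, 0.0236]
ee_rot: [3.142, 0.0, 2.708]
force: [0.3, -0.8, -0.5]
width: 0.0533
gripper_force: 15.0
```

Emit:
{"fn": "servo_tool", "kwargs": {
  "moves": [
    {"dx": 0, "dy": 0, "dz": -0.002, "roll": 0, "jaw": 0.45},
    {"dx": 0, "dy": 0, "dz": -0.001, "roll": 0, "jaw": 0.45},
    {"dx": 0, "dy": 0, "dz": -0.001, "roll": 0, "jaw": 0.45},
    {"dx": 0, "dy": 0, "dz": -0.001, "roll": 0, "jaw": 0.45},
    {"dx": 0, "dy": 0, "dz": -0.0005, "roll": 0, "jaw": 0.45},
    {"dx": 0, "dy": 0, "dz": -0.0005, "roll": 0, "jaw": 0.45},
    {"dx": 0, "dy": 0, "dz": 0, "roll": 0, "jaw": 0.45},
    {"dx": 0, "dy": 0, "dz": 0, "roll": 0, "jaw": 0.45},
    {"dx": 0, "dy": 0, "dz": 0, "roll": 0, "jaw": 0.45},
    {"dx": 0, "dy": 0, "dz": 0, "roll": 0, "jaw": 0.45}
  ]
}}

```text
t: 20.5
eef_pos: [0.6655, 0.1417, 0.0186]
ee_rot: [3.141, 0.0, 2.709]
force: [-3.4, -0.8, 7.2]
width: 0.0535
gripper_force: 15.0
```

Emit:
{"fn": "servo_tool", "kwargs": {
  "moves": [
    {"dx": 0, "dy": 0, "dz": 0.0005, "roll": 0, "jaw": 0.7},
    {"dx": 0, "dy": 0, "dz": 0, "roll": 0, "jaw": 0.85},
    {"dx": 0, "dy": 0, "dz": 0, "roll": 0, "jaw": 0.95},
    {"dx": 0, "dy": 0, "dz": 0, "roll": 0, "jaw": 0.95},
    {"dx": 0, "dy": 0, "dz": 0.01, "roll": 0, "jaw": 0.95},
    {"dx": 0, "dy": 0, "dz": 0.03, "roll": 0, "jaw": 0.95},
    {"dx": 0, "dy": 0, "dz": 0.05, "roll": 0, "jaw": 0.95},
    {"dx": 0, "dy": 0, "dz": 0.06, "roll": 0, "jaw": 0.95},
    {"dx": 0, "dy": 0, "dz": 0.06, "roll": 0, "jaw": 0.95},
    {"dx": 0, "dy": 0, "dz": 0, "roll": 0, "jaw": 0.95}
  ]
}}

```text
t: 21.75
eef_pos: [0.6682, 0.1424, 0.2357]
ee_rot: [3.134, 0.008, 2.709]
force: [-0.0, 0.3, -1.8]
width: 0.083
gripper_force: 0.0
```

Run:
```python
from m import *
grab_frame('wrist');grab_frame('wrist')
c=calibration('wrist'); im,D=grab_frame('wrist'); save('w7.png',im)
P=cloud(c,D)
for X in([.5098,.2121,.024],[.5873,.1764,.024],[.665,.1415,.024]):
    p=np.array(c['intrinsics'])@(np.array(c['R'])@X+c['t']); p=(p[:2]/p[2]).astype(int); print(p,end=' ')
    r=slice(max(p[1]-7,0),p[1]+7); q=P[r,p[0]-15:p[0]+15].reshape(-1,3); q=q[abs(q[:,2]-.02)<.015]
    if len(q)>20: print(np.linalg.lstsq(np.c_[q[:,:2]-q[:,:2].mean(0),np.ones(len(q))],q[:,2],rcond=None)[0].round(4))
print(get_state()['eef_pos'],get_state()['qd'].round(3))
```

```text
[280  12] [ 0.0259 -0.0006  0.0236]
[280 103] [-0.0381  0.0226  0.0237]
[281 182] [-0.01    0.0072  0.0236]
[0.66498792 0.14159681 0.22801281] [-0.     0.024 -0.018 -0.002  0.003 -0.   ]
```

View pics/w7.png

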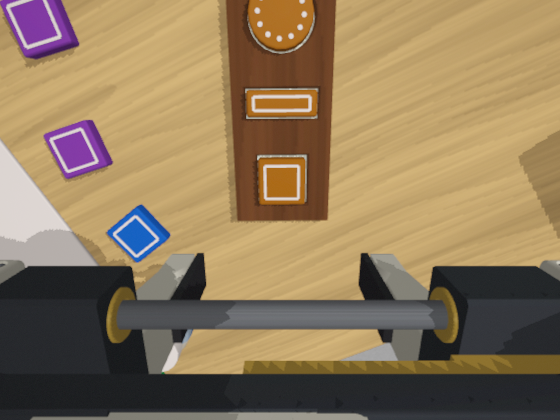

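The round (281,15), long (282,103) and square (282,182) gingerbreads all sit in their recesses. All three tops measure about 23.6 mm high, and the look-alikes have not moved.

```bash
python3 -c "
from station import *
print(job_done())"
```

```text
the job is handed in; nothing more can be done
None
```

The job is handed in: both gingerbreads were set in, round first, and sit iced side up on the floors of their recesses (tops measured at 23.6 mm), with the long biscuit still in place and about 22 of the 54 s used.

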